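Tug-test the sprung job-card clips and clear the two weak ones

ROBOT

A 6-joint arm with a two-finger parallel gripper is mounted at the origin on the work surface. World frame = base frame: x ahead of the robot, y to its left, z up, the work surface at z = 0. Lengths are in m, angles in degrees, forces in N, time in s.
With the tool pointing down it reaches from about 0.4 to 0.825 m from the base axis. Payload 7 kg.
Tool frame: the origin (TCP) lies midway between the tips of the shut fingers; the grasp point (between the pads) lies r.tcp_to_grasp behind it (r.tcp_to_grasp is the distance from the TCP to the grasp point, in m); x points along the fingers, y is the direction in which the jaws open and shut, and the axes are right-handed (so a half turn about x gives the same grasp; the last joint's range is limited). The gripper opens to 88 mm and grips with 3 to 60 N. Pads are 19 mm wide; open, the fingers measure 130 mm over their backs; the gripper's body (78 mm by 193 mm) begins 47 mm behind the grasp point.
Start: joints at [86.179, 20.546, 0.682, 0, -70.136, -16.507], TCP at [0.235, 0.633, 0.227] pointing down, gripper open.
Joint ranges: [-176.03, 176.03], [-82.01, 121.73], [-58.28, 71.71], [-173.87, 95.51], [-174.79, -0.11], [-173.66, 173.66]. Speed limits (degrees/s): [136.94, 136.94, 172.46, 180, 180, 180].

INTERFACE

Orientations are given as [roll, pitch, yaw] about the fixed x, y, z axes, in that order (R = Rz(yaw) Ry(pitch) Rx(roll)).
In Python, from plant import r gives the robot as it stands.
- The arm moves only by the tool carry_out, never from a script. Its argument "moves" is a list of rows, each a list of 7 numbers: the shift along the world's x, y, z in mm, then the turn, a rotation vector about the world's x, y, z in rad, then the opening in per cent of the stroke, from 0 (shut) to 100 (fully open). In form: [[x, y, z, wx, wy, wz, claw], ...]. A call has 1 to 5 rows; each row is the pose to reach, as a shift and turn from the pose commanded when the call began; what a row does not reach only later rows make up. A row lasts 1/10 s, in which the tool goes at most 50 mm and 8.59 degrees, less where a joint would pass 70% of its speed; a pose out of reach is approached as far as the arm can. A call with a gripper value outside its range is refused whole. The fingers move at their own pace and stop on an object; "squeeze" is the grip in N (left out, the last holds). Time passes only in rows, so rows that repeat a pose let the fingers close. It gives the time, the measured TCP pose, the force and the opening at its end, in the units of the state.
- r.get_state(): the state, without advancing time (a new reading comes with each control period).
- r.capture(name): name is "scene" or "top" or "wrist"; returns the picture (420x560x3 uint8, blue, green, red); there is no depth.
- r.camera_params(name): a dict with "K" (3x3 intrinsics, pixels), "D" ([k1, k2, p1, p2, k3] as OpenCV has them; the pictures are not rectified), "rvec" (rotation vector, rad) and "tvec" (3), from world to camera coordinates, as OpenCV has them. Camera axes: x right, y down, z forward; pixel columns grow to the right and rows downward; lengths in m; the calibration is good to about 2 mm. A picture is of the moment at which its call begins: read the wrist's pose just before it. camera_params takes no time and is no camera call; for the wrist camera it gives the pose at the moment of the call.
- r.close_job(): hands the job in, once; it reports no verdict.
The state is a dict: "time_s": time; "joints": joint angles; "qd": joint speeds; "joint_torque": joint torques, N m; "tcp_pos": TCP position; "eef_rot": TCP orientation; "contact_force": force on the tool from outside, world axes, zero at the start; "moment": the same for the moment, N m; "gripper_width": finger opening in m.
Only numpy, scipy, OpenCV 4.12 (cv2) and the standard library are available. Lean on these libraries where they do the work, as an engineer would, in place of code of your own. Each camera call takes 0.05 s, during which the arm holds its last target. There are 200 camera calls.

TASK

Two of the four spring clips on the blue rail have gone weak and will lose their cards; they look just like the two sound ones. Find them by tugging the cards straight up (at 10 N a weak clip lets its card slide, a sound one holds), put the cards of the two weak clips in the red tray, and leave the other two cards gripped in their clips, not drawn up. Do not disturb the loose hardware lying about.

Things in the scene. Friction and masses are not known exactly. Their poses are not given: they have to be found in the camera images.
- rail: Blue steel rail fixed on the bench, 90 x 400 mm, 12 mm thick, origin under its centre. Four like spring clips stand in a row along its y axis, 96 mm apart; x is square to the row.
- clip_1 (a point): Clip 1 of 4 along the rail (clip_1 at its +y end): mid floor of its mouth, 36 mm above the bench, card_1's lower edge rests here; axes as the rail. A sprung jaw grips the card by friction: pulled straight up, a weak clip lets it slide at about 3 to 7 N, a sound one at about 14 to 21 N. Its sprung foot rises from about 2 N on, 1 mm per 5 N (8 mm at most), gives 1 mm per N fore and aft (x), and springs back.
- clip_2 (a point): Clip 2 of 4 along the rail (clip_1 at its +y end): mid floor of its mouth, 36 mm above the bench, card_2's lower edge rests here; axes as the rail. A sprung jaw grips the card by friction: pulled straight up, a weak clip lets it slide at about 3 to 7 N, a sound one at about 14 to 21 N. Its sprung foot rises from about 2 N on, 1 mm per 5 N (8 mm at most), gives 1 mm per N fore and aft (x), and springs back.
- clip_3 (a point): Clip 3 of 4 along the rail (clip_1 at its +y end): mid floor of its mouth, 36 mm above the bench, card_3's lower edge rests here; axes as the rail. A sprung jaw grips the card by friction: pulled straight up, a weak clip lets it slide at about 3 to 7 N, a sound one at about 14 to 21 N. Its sprung foot rises from about 2 N on, 1 mm per 5 N (8 mm at most), gives 1 mm per N fore and aft (x), and springs back.
- clip_4 (a point): Clip 4 of 4 along the rail (clip_1 at its +y end): mid floor of its mouth, 36 mm above the bench, card_4's lower edge rests here; axes as the rail. A sprung jaw grips the card by friction: pulled straight up, a weak clip lets it slide at about 3 to 7 N, a sound one at about 14 to 21 N. Its sprung foot rises from about 2 N on, 1 mm per 5 N (8 mm at most), gives 1 mm per N fore and aft (x), and springs back.
- card_1: Loose yellow plastic card, about 60 g, upright in clip_1: plate 60 mm wide (its y), 5 thick (its x), 94 tall with the black grip bar on top (14 in x, 60 in y, 24 tall, centre 82 above the lower edge). Origin mid lower edge, z up. The clip reaches 40 mm up the card and 28 to either side in x; lift 45 to clear it. In a sound clip it must stay within 6 mm of its start.
- card_2: Loose yellow plastic card, about 60 g, upright in clip_2: plate 60 mm wide (its y), 5 thick (its x), 94 tall with the black grip bar on top (14 in x, 60 in y, 24 tall, centre 82 above the lower edge). Origin mid lower edge, z up. The clip reaches 40 mm up the card and 28 to either side in x; lift 45 to clear it. In a sound clip it must stay within 6 mm of its start.
- card_3: Loose yellow plastic card, about 60 g, upright in clip_3: plate 60 mm wide (its y), 5 thick (its x), 94 tall with the black grip bar on top (14 in x, 60 in y, 24 tall, centre 82 above the lower edge). Origin mid lower edge, z up. The clip reaches 40 mm up the card and 28 to either side in x; lift 45 to clear it. In a sound clip it must stay within 6 mm of its start.
- card_4: Loose yellow plastic card, about 60 g, upright in clip_4: plate 60 mm wide (its y), 5 thick (its x), 94 tall with the black grip bar on top (14 in x, 60 in y, 24 tall, centre 82 above the lower edge). Origin mid lower edge, z up. The clip reaches 40 mm up the card and 28 to either side in x; lift 45 to clear it. In a sound clip it must stay within 6 mm of its start.
- card_1_mid (a point): Middle of card_1, 47 mm up from its lower edge, axes as the card's.
- card_2_mid (a point): Middle of card_2, 47 mm up from its lower edge, axes as the card's.
- card_3_mid (a point): Middle of card_3, 47 mm up from its lower edge, axes as the card's.
- card_4_mid (a point): Middle of card_4, 47 mm up from its lower edge, axes as the card's.
- red_tray: Red open plastic tray fixed on the bench beside the rail (on the left or the right), outside 210 (x) x 170 (y) x 45 mm, walls and floor about 4 to 5 mm, origin under its centre. A card lies or leans in it in any way, its middle inside the walls and less than 70 mm above the bench.
- blue_bin: Blue bin of the same size on the other side, full of shackles, fixed; nothing goes in it. Origin under its centre.
- shackle: Loose bow shackle lying flat, about 70 x 60 x 14 mm, bystander; origin under it near its middle.
- ferrule: Loose copper ferrule standing on end, 36 mm across, 30 mm tall, bystander; origin under its centre.
- grease_tin: Loose green tin, 72 mm across, 50 mm tall, bystander; origin under its centre.
- spanner: Loose spanner lying flat along its x, bystander.
- pliers: Loose pliers with red handles lying flat along x, about 135 mm long, bystander.
- thimble: Loose grooved aluminium wheel lying flat, 48 mm across, 22 mm tall, bystander; origin under its centre.
Things that resemble listed ones, but are neither listed nor needed, are in the scene too. Leave any green look-alike of the card_2 alone.

How it is judged:
By the outcome, as a careful person would: the job done as asked, in the order asked, and still so for the second after the job is handed in, with the robot touching nothing.
It also fails if it takes over 72 s, if anything falls off the work surface, if the arm or the gripper's body presses on something with over 40 N, if the wrist force passes 120 N, or if a joint passes its speed limit or range.

## Working session

There is one attempt and no reset: what is moved stays moved. The work goes in short steps, Python scripts to look and compute and a tool call to move; the robot and the scene stay as the last step left them, time stands still between calls to the robot, and variables do not carry over. Pictures are saved under pics/ and viewed, about 8 in all and at most 12, crops included, and the job is handed in when it is done.

Besides the shell and the picture viewer there is one more tool, called after "Emit:" in YAML: its name, and indented under it one key for each argument. carry_out: Moves the arm, as the interface text tells. Its arguments: {"type":"object","properties":{"moves":{"type":"array"},"squeeze":{"type":"number"}},"required":["moves"]}

```bash
mkdir -p pics; ls; python3 - <<'E'
from plant import r
import cv2
for n in("scene","top"):
    cv2.imwrite(f"pics/{n}0.png",r.capture(n))
    p=r.camera_params(n);print(n,p)
s=r.get_state();print(s,r.tcp_to_grasp)
E
```

```text
pics
scene {'K': array([[489.02811985,   0.        , 276.87263575],
       [  0.        , 489.02811985, 210.09633027],
       [  0.        ,   0.        ,   1.        ]]), 'D': array([-0.08696624,  0.        ,  0.        ,  0.        ,  0.        ]), 'rvec': array([ 1.6878252 ,  1.82490104, -0.79007752]), 'tvec': array([ 0.05331294, -0.35371057,  1.55235598])}
top {'K': array([[381.21050088,   0.        , 280.79799037],
       [  0.        , 381.21050088, 214.91852804],
       [  0.        ,   0.        ,   1.        ]]), 'D': array([0.02309189, 0.        , 0.        , 0.        , 0.        ]), 'rvec': array([ 2.10179479, -2.14396226,  0.18131965]), 'tvec': array([0.02995601, 0.61244697, 0.97330541])}
{'time_s': 0.1, 'joints': array([ 8.61774077e+01,  2.05883800e+01,  6.39201833e-01, -1.41001641e-02,
       -7.01355417e+01, -1.65073747e+01]), 'qd': array([ 0.00551294, -0.08452276,  0.17081091,  0.1171973 , -0.07011307,
        0.10051005]), 'joint_torque': array([-1.49309024e-03, -5.84162378e+01,  2.93753082e+01,  7.01547459e+00,
        1.01895374e-02, -5.11846156e-05]), 'tcp_pos': array([0.23440379, 0.63254077, 0.22571733]), 'eef_rot': array([  97.61580287,   89.91424907, -102.7189652 ]), 'contact_force': array([-0.22236687,  0.2613609 ,  0.05250189]), 'moment': array([-0.03670758,  0.03089871, -0.03712523]), 'gripper_width': 0.08767450556569155} 0.0188
```

View pics/scene0.png

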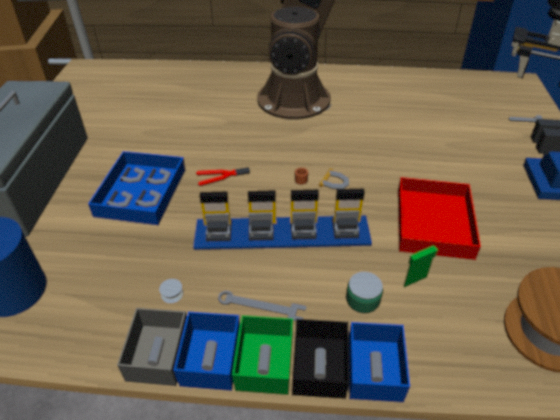

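View pics/top0.png

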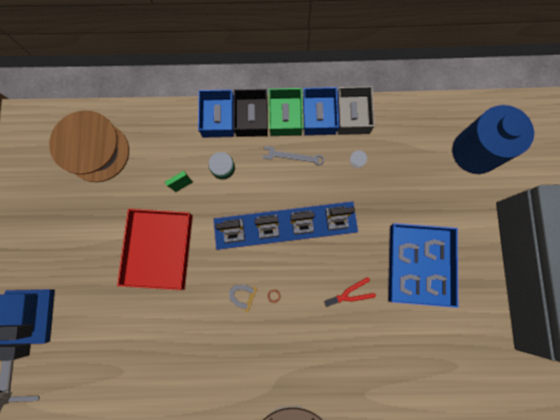

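The scene view shows the rail with four yellow/black cards, the red tray at (438,217) on the robot's left, the full blue bin at (140,187), and the green look-alike card at (420,265). In the top view the rail spans (214,217) to (358,236), the tray is at (156,250), and the green card is at (178,181). I'll enlarge the rail next.

```bash
python3 - <<'E'
import cv2
t=cv2.imread("pics/top0.png")[190:265,205:365]
cv2.imwrite("pics/c1.png",cv2.resize(t,None,fx=5,fy=5,interpolation=cv2.INTER_CUBIC))
E
```

```text
(no output)
```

View pics/c1.png

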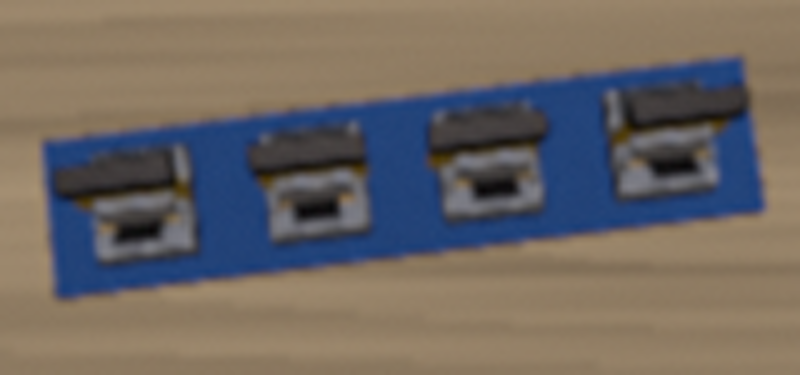

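```bash
cat > h.py <<'E'
import numpy as np, cv2
from plant import r
from scipy.spatial.transform import Rotation as R
def ray(n,uv,z,p=None):
    p=p or r.camera_params(n)
    M=cv2.Rodrigues(p["rvec"])[0]; c=-M.T@p["tvec"]
    q=cv2.undistortPoints(np.array(uv,float).reshape(-1,1,2),p["K"],p["D"]).reshape(-1,2)
    d=np.c_[q,np.ones(len(q))]@M
    return c+d*((z-c[2])/d[:,2])[:,None]
def proj(n,X,p=None):
    p=p or r.camera_params(n)
    return cv2.projectPoints(np.array(X,float).reshape(-1,3),p["rvec"],p["tvec"],p["K"],p["D"])[0].reshape(-1,2)
E
python3 - <<'E'
from h import *
c=(np.array([(44,141),(741,58),(764,211),(58,298)])+.5)/5-.5+[205,190]
P=ray("top",c,.012);print(P.round(4))
o=P.mean(0);ey=(P[0]+P[3]-P[1]-P[2]);print("len",np.linalg.norm(ey)/2)
yaw=np.arctan2(-ey[0],ey[1]);print("rail",o,np.degrees(yaw))
Rz=R.from_euler('z',yaw).as_matrix()
img=cv2.imread("pics/top0.png");sc=cv2.imread("pics/scene0.png")
im=cv2.resize(img[190:265,205:365],None,fx=5,fy=5,interpolation=cv2.INTER_CUBIC)
s2=cv2.resize(sc[180:260,185:385],None,fx=4,fy=4,interpolation=cv2.INTER_CUBIC)
for i in range(4):
    ce=o+Rz@[0,.144-.096*i,0];ce[2]=0;print(i+1,ce.round(4))
    B=np.array([ce+Rz@[a,b,.130] for a,b in((-.007,-.03),(-.007,.03),(.007,.03),(.007,-.03))])
    for n,I,off,f in(("top",im,(205,190),5),("scene",s2,(185,180),4)):
        q=((proj(n,B)-off+.5)*f-.5).astype(np.int32);cv2.polylines(I,[q],True,(0,0,255),1)
cv2.imwrite("pics/c2.png",np.vstack([im,s2[:, :800]]) if 0 else np.vstack([im[:280],s2]))
print("tray",ray("top",[(125,211),(191,212),(186,289),(121,287)],.045).round(3))
print("green",ray("top",[(178,181)],.05).round(3))
E
```

```text
[[ 0.6165  0.2079  0.012 ]
 [ 0.6559 -0.1859  0.012 ]
 [ 0.5686 -0.1941  0.012 ]
 [ 0.528   0.199   0.012 ]]
len 0.39546249902789654
rail [0.59226638 0.00671019 0.012     ] 5.807392285904549
1 [0.5777 0.15   0.    ]
2 [0.5874 0.0545 0.    ]
3 [ 0.5971 -0.041   0.    ]
4 [ 0.6068 -0.1366  0.    ]
tray [[0.635 0.443 0.045]
 [0.628 0.263 0.045]
 [0.422 0.271 0.045]
 [0.431 0.443 0.045]]
green [[0.715 0.3   0.05 ]]
```

View pics/c2.png

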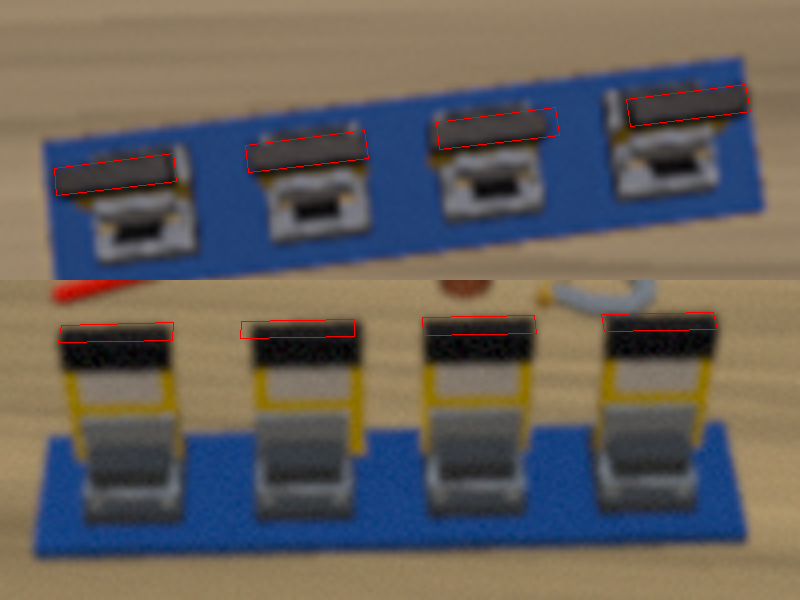

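The predicted bars fit in both views. Card 3 sits about 5 mm off toward +y, which doesn't affect the grasp. Next I'll work out the tool orientation and the offsets to each card.

```bash
python3 - <<'E'
from h import *
s=r.get_state();A=R.from_euler('xyz',s["eef_rot"],degrees=True)
print(A.as_matrix().round(3))
y=np.radians(5.81);rx=np.array([np.cos(y),np.sin(y),0])
for sg in(1,-1):
    X=np.array([0,0,-1.]);Y=sg*rx;Z=np.cross(X,Y)
    T=R.from_matrix(np.c_[X,Y,Z]);rv=(T*A.inv()).as_rotvec();print(sg,rv.round(3),np.degrees(np.linalg.norm(rv)))
E
```

```text
[[-0.    -0.348 -0.938]
 [-0.001 -0.938  0.348]
 [-1.     0.001 -0.   ]]
1 [1.000e-03 1.000e-03 2.027e+00] 116.14478806615284
-1 [ 1.000e-03 -1.000e-03 -1.114e+00] 63.85528341666093
```

Emit:
carry_out:
  moves:
    - [23,-32,0,0,0,-0.074,100]
    - [46,-64,0,0,0,-0.148,100]
    - [69,-97,0,0,0,-0.223,100]
    - [91,-129,0,0,0,-0.297,100]
    - [114,-161,0,0,0,-0.371,100]
  squeeze: 30

```text
time_s: 0.6
tcp_pos: [0.349, 0.4704, 0.2262]
eef_rot: [101.6, 90.0, -120.1]
contact_force: [-0.3, 0.3, 0.1]
gripper_width: 0.0877
```

Emit:
carry_out:
  moves:
    - [23,-32,0,0,0,-0.074,100]
    - [46,-64,0,0,0,-0.148,100]
    - [69,-97,0,0,0,-0.223,100]
    - [91,-129,0,0,0,-0.297,100]
    - [114,-161,0,0,0,-0.371,100]

```text
time_s: 1.1
tcp_pos: [0.4629, 0.3094, 0.2264]
eef_rot: [86.6, 90.0, -156.4]
contact_force: [0.3, 0.1, -0.3]
gripper_width: 0.0877
```

Emit:
carry_out:
  moves:
    - [23,-32,0,0,0,-0.074,100]
    - [46,-64,0,0,0,-0.148,100]
    - [80,-110,0,0,0,-0.26,100]
    - [115,-161,0,0,0,-0.372,100]
    - [115,-161,0,0,0,-0.372,100]

```text
time_s: 1.6
tcp_pos: [0.5788, 0.1466, 0.226]
eef_rot: [130.0, 89.9, -134.6]
contact_force: [-0.2, 0.7, -0.1]
gripper_width: 0.0876
```

```bash
cat >> h.py <<'E'
def bars(): 
    o=np.array([.5923,.0067,0]);Rz=R.from_euler('z',5.81,degrees=True).as_matrix()
    return [np.array([o+Rz@[a,.144-.096*i+b,.130] for a,b in((-.007,-.03),(-.007,.03),(.007,.03),(.007,-.03))]) for i in range(4)]
E
python3 - <<'E'
from h import *
s=r.get_state();print(s["tcp_pos"],R.from_euler('xyz',s["eef_rot"],degrees=True).as_matrix().round(3))
p=r.camera_params("wrist");I=r.capture("wrist")
I=cv2.resize(I,None,fx=1.4,fy=1.4)
for B in bars(): 
    q=(proj("wrist",B,p)*1.4);print(q.round().tolist())
    if abs(q).max()<3000: cv2.polylines(I,[q.astype(np.int32)],True,(0,0,255),1)
cv2.imwrite("pics/w1.png",I)
E
```

```text
[0.57884415 0.1466025  0.22596159] [[-0.001 -0.995 -0.095]
 [-0.001 -0.095  0.995]
 [-1.     0.001 -0.001]]
[[404.0, 247.0], [403.0, 356.0], [378.0, 356.0], [376.0, 247.0]]
[[404.0, 44.0], [404.0, 175.0], [375.0, 175.0], [373.0, 44.0]]
[[403.0, -181.0], [404.0, -40.0], [372.0, -40.0], [371.0, -181.0]]
[[401.0, -357.0], [403.0, -261.0], [371.0, -260.0], [371.0, -357.0]]
```

View pics/w1.png

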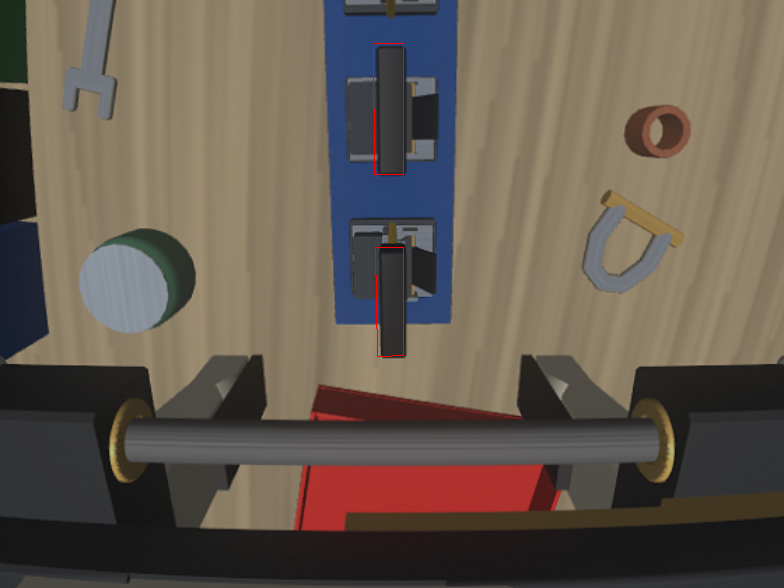

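The wrist view shows the predicted bars for cards 1 and 2 on target at (391,300) and (390,110), centred between the fingers. Descending on card 1.

Emit:
carry_out:
  moves:
    - [-0.5,3,-35,0,0,0,100]
    - [-0.5,3,-75,0,0,0,100]
    - [-0.5,3,-110,0,0,0,60]
    - [-0.5,3,-127,0,0,0,40]
    - [-0.5,3,-127,0,0,0,30]

```text
time_s: 2.15
tcp_pos: [0.5749, 0.152, 0.0964]
eef_rot: [111.9, 89.6, -152.3]
contact_force: [0.6, -0.2, 0.7]
gripper_width: 0.0693
```

Emit:
carry_out:
  moves:
    - [0,0,0,0,0,0,20]
    - [0,0,0,0,0,0,5]
    - [0,0,0,0,0,0,0]
    - [0,0,0,0,0,0,0]
    - [0,0,0,0,0,0,0]

```text
time_s: 2.65
tcp_pos: [0.5772, 0.1531, 0.1002]
eef_rot: [-62.8, 89.9, 33.1]
contact_force: [-0.0, -0.4, -0.2]
gripper_width: 0.0293
```

Emit:
carry_out:
  moves:
    - [0,0,0,0,0,0,0]
    - [0,0,0,0,0,0,0]
    - [0,0,0,0,0,0,0]
    - [0,0,0,0,0,0,0]
    - [0,0,0,0,0,0,0]

```text
time_s: 3.15
tcp_pos: [0.5772, 0.153, 0.0997]
eef_rot: [-90.5, 90.0, 5.4]
contact_force: [-0.2, -0.6, 2.0]
gripper_width: 0.0136
```

Emit:
carry_out:
  moves:
    - [0,0,0.5,0,0,0,0]
    - [0,0,1,0,0,0,0]
    - [0,0,1.5,0,0,0,0]
    - [0,0,2,0,0,0,0]
    - [0,0,2,0,0,0,0]

```text
time_s: 3.65
tcp_pos: [0.5765, 0.1528, 0.1009]
eef_rot: [98.7, 89.9, -165.5]
contact_force: [1.2, 0.2, -7.5]
gripper_width: 0.0139
```

Emit:
carry_out:
  moves:
    - [0,0,0.5,0,0,0,0]
    - [0,0,1,0,0,0,0]
    - [0,0,1,0,0,0,0]
    - [0,0,1,0,0,0,0]
    - [0,0,1,0,0,0,0]

```text
time_s: 4.15
tcp_pos: [0.5766, 0.1528, 0.1021]
eef_rot: [101.1, 89.9, -163.1]
contact_force: [0.8, 1.4, -13.3]
gripper_width: 0.0141
```

Card 1 holds at 13 N, so its clip is sound. I'll lower it back and release gently.

Emit:
carry_out:
  moves:
    - [0,0,-1.5,0,0,0,0]
    - [0,0,-3,0,0,0,0]
    - [0,0,-3,0,0,0,0]
    - [0,0,-3,0,0,0,20]
    - [0,0,-3,0,0,0,40]

```text
time_s: 4.65
tcp_pos: [0.578, 0.1533, 0.1008]
eef_rot: [-78.3, 89.9, 17.6]
contact_force: [-0.3, -0.1, 0.5]
gripper_width: 0.0209
```

Emit:
carry_out:
  moves:
    - [0,0,0,0,0,0,60]
    - [0,0,0,0,0,0,60]
    - [0,0,10,0,0,0,60]
    - [0,0,25,0,0,0,60]
    - [0,0,45,0,0,0,60]

```text
time_s: 5.15
tcp_pos: [0.5767, 0.1527, 0.1451]
eef_rot: [118.3, 89.9, -145.8]
contact_force: [0.1, 0.0, 1.0]
gripper_width: 0.052
```

Emit:
carry_out:
  moves:
    - [3,-32,8,0,0,0,60]
    - [7,-65,8,0,0,0,60]
    - [10,-97,8,0,0,0,60]
    - [10,-97,8,0,0,0,60]
    - [10,-97,-15,0,0,0,60]

```text
time_s: 5.65
tcp_pos: [0.5895, 0.0556, 0.1332]
eef_rot: [-81.3, 89.6, 14.5]
contact_force: [1.1, 0.6, -0.4]
gripper_width: 0.0527
```

Emit:
carry_out:
  moves:
    - [0,0,-15,0,0,0,60]
    - [0,0,-30,0,0,0,60]
    - [0,0,-30,0,0,0,30]
    - [0,0,-30,0,0,0,0]
    - [0,0,-30,0,0,0,0]

```text
time_s: 6.15
tcp_pos: [0.5877, 0.0563, 0.1008]
eef_rot: [-83.2, 89.9, 12.7]
contact_force: [0.2, 0.1, -0.1]
gripper_width: 0.0341
```

Emit:
carry_out:
  moves:
    - [0,0,0,0,0,0,0]
    - [0,0,0,0,0,0,0]
    - [0,0,0,0,0,0,0]
    - [0,0,0,0,0,0,0]
    - [0,0,0,0,0,0,0]

```text
time_s: 6.65
tcp_pos: [0.5875, 0.0561, 0.1001]
eef_rot: [-85.2, 89.9, 10.6]
contact_force: [0.2, 0.9, 2.9]
gripper_width: 0.0137
```

Emit:
carry_out:
  moves:
    - [0,0,0.5,0,0,0,0]
    - [0,0,1,0,0,0,0]
    - [0,0,1.5,0,0,0,0]
    - [0,0,2,0,0,0,0]
    - [0,0,2,0,0,0,0]

```text
time_s: 7.15
tcp_pos: [0.5865, 0.0559, 0.1009]
eef_rot: [88.4, 89.9, -175.8]
contact_force: [1.3, 1.0, -5.4]
gripper_width: 0.0136
```

Emit:
carry_out:
  moves:
    - [0,0,0.5,0,0,0,0]
    - [0,0,1,0,0,0,0]
    - [0,0,1,0,0,0,0]
    - [0,0,1,0,0,0,0]
    - [0,0,1,0,0,0,0]

```text
time_s: 7.65
tcp_pos: [0.5866, 0.0559, 0.102]
eef_rot: [91.4, 89.9, -172.8]
contact_force: [0.9, 1.6, -11.5]
gripper_width: 0.0136
```

Card 2 holds at 11.5 N, so it is sound too. That leaves 3 and 4 as the weak ones, to be confirmed by tugging. Releasing card 2 and testing card 3.

Emit:
carry_out:
  moves:
    - [0,0,-1.5,0,0,0,0]
    - [0,0,-3,0,0,0,0]
    - [0,0,-3,0,0,0,0]
    - [0,0,-3,0,0,0,20]
    - [0,0,-3,0,0,0,40]

```text
time_s: 8.15
tcp_pos: [0.5877, 0.0559, 0.1005]
eef_rot: [-92.4, 89.9, 3.4]
contact_force: [0.7, -0.3, 0.7]
gripper_width: 0.0215
```

Emit:
carry_out:
  moves:
    - [0,0,0,0,0,0,60]
    - [0,0,0,0,0,0,60]
    - [0,0,10,0,0,0,60]
    - [0,0,25,0,0,0,60]
    - [0,0,45,0,0,0,60]

```text
time_s: 8.65
tcp_pos: [0.5866, 0.0557, 0.1451]
eef_rot: [110.1, 89.9, -154.0]
contact_force: [-0.1, -0.1, 0.1]
gripper_width: 0.0521
```

Emit:
carry_out:
  moves:
    - [3,-32,8,0,0,0,60]
    - [7,-65,8,0,0,0,60]
    - [10,-93,8,0,0,0,60]
    - [10,-93,8,0,0,0,60]
    - [10,-93,-15,0,0,0,60]

```text
time_s: 9.15
tcp_pos: [0.5995, -0.0377, 0.133]
eef_rot: [-90.5, 89.6, 5.3]
contact_force: [0.5, 0.8, 0.3]
gripper_width: 0.0524
```

Emit:
carry_out:
  moves:
    - [0,0,-15,0,0,0,60]
    - [0,0,-30,0,0,0,60]
    - [0,0,-30,0,0,0,30]
    - [0,0,-30,0,0,0,0]
    - [0,0,-30,0,0,0,0]

```text
time_s: 9.65
tcp_pos: [0.5978, -0.0368, 0.1008]
eef_rot: [-91.1, 89.9, 4.8]
contact_force: [0.4, -0.4, -0.9]
gripper_width: 0.0342
```

Emit:
carry_out:
  moves:
    - [0,0,0,0,0,0,0]
    - [0,0,0,0,0,0,0]
    - [0,0,0,0,0,0,0]
    - [0,0,0,0,0,0,0]
    - [0,0,0,0,0,0,0]

```text
time_s: 10.15
tcp_pos: [0.5974, -0.037, 0.1001]
eef_rot: [-92.2, 89.9, 3.7]
contact_force: [0.1, 1.0, 4.0]
gripper_width: 0.0138
```

Emit:
carry_out:
  moves:
    - [0,0,0.5,0,0,0,0]
    - [0,0,1,0,0,0,0]
    - [0,0,1.5,0,0,0,0]
    - [0,0,2,0,0,0,0]
    - [0,0,2,0,0,0,0]

```text
time_s: 10.65
tcp_pos: [0.5967, -0.0371, 0.1011]
eef_rot: [83.6, 89.9, 179.5]
contact_force: [0.9, 0.1, -4.2]
gripper_width: 0.0142
```

Emit:
carry_out:
  moves:
    - [0,0,0.5,0,0,0,0]
    - [0,0,1,0,0,0,0]
    - [0,0,1,0,0,0,0]
    - [0,0,1,0,0,0,0]
    - [0,0,1,0,0,0,0]

```text
time_s: 11.15
tcp_pos: [0.5969, -0.0371, 0.1025]
eef_rot: [81.4, 90.0, 177.2]
contact_force: [1.1, 0.7, -5.4]
gripper_width: 0.0138
```

Card 3's force looks as if it's levelling off at 5.4 N. I'll raise a little further to confirm before drawing it out.

Emit:
carry_out:
  moves:
    - [0,0,0.5,0,0,0,0]
    - [0,0,1,0,0,0,0]
    - [0,0,1,0,0,0,0]
    - [0,0,1,0,0,0,0]
    - [0,0,1,0,0,0,0]

```text
time_s: 11.65
tcp_pos: [0.597, -0.0371, 0.1036]
eef_rot: [-94.6, 90.0, 1.2]
contact_force: [0.5, -0.1, -4.6]
gripper_width: 0.0138
```

The force stayed at about 4.6 N while the card rose another millimetre, so card 3 slides and clip 3 is weak. Lifting it out and carrying it to the tray.

Emit:
carry_out:
  moves:
    - [0,0,10,0,0,0,0]
    - [0,0,25,0,0,0,0]
    - [0,0,50,0,0,0,0]
    - [0,0,85,0,0,0,0]
    - [0,0,130,0,0,0,0]

```text
time_s: 12.15
tcp_pos: [0.5963, -0.0373, 0.2349]
eef_rot: [102.5, 89.9, -161.6]
contact_force: [2.1, 0.2, -0.4]
gripper_width: 0.0142
```

Emit:
carry_out:
  moves:
    - [-3,20,5,0,0,0,0]
    - [-9,60,5,0,0,-0.02,0]
    - [-16,104,5,0,0,-0.04,0]
    - [-23,148,5,0,0,-0.06,0]
    - [-30,192,5,0,0,-0.08,0]

```text
time_s: 12.65
tcp_pos: [0.5669, 0.1565, 0.2405]
eef_rot: [-70.9, 89.9, 20.3]
contact_force: [0.2, 0.1, -0.1]
gripper_width: 0.014
```

Emit:
carry_out:
  moves:
    - [-7,44,0,0,0,-0.02,0]
    - [-14,88,0,0,0,-0.03,0]
    - [-21,132,0,0,0,-0.04,0]
    - [-28,176,0,0,0,-0.05,0]
    - [-33,210,0,0,0,-0.06,0]

```text
time_s: 13.15
tcp_pos: [0.5336, 0.3675, 0.2403]
eef_rot: [-50.6, 89.9, 37.2]
contact_force: [-0.2, -0.8, -0.4]
gripper_width: 0.0136
```

Emit:
carry_out:
  moves:
    - [-4,30,0,0,0,0,0]
    - [-4,30,0,0,0,0,0]

```text
time_s: 13.35
tcp_pos: [0.5295, 0.3984, 0.2393]
eef_rot: [-47.7, 89.9, 40.3]
contact_force: [0.2, -0.8, -0.9]
gripper_width: 0.0134
```

```bash
python3 - <<'E'
from h import *
s=r.get_state();print(s["tcp_pos"],s["contact_force"],s["gripper_width"])
t=r.capture("top")[180:300,110:370];c=r.capture("scene")[160:280,180:490]
f=lambda a:cv2.resize(a,(800,int(800*a.shape[0]/a.shape[1])),interpolation=cv2.INTER_CUBIC)
cv2.imwrite("pics/m1.png",np.vstack([f(t)[:290],f(c)]))
E
```

```text
[0.52949565 0.3984182  0.23931776] [ 0.24972478 -0.79457146 -0.9083888 ] 0.013424751897598352
```

View pics/m1.png

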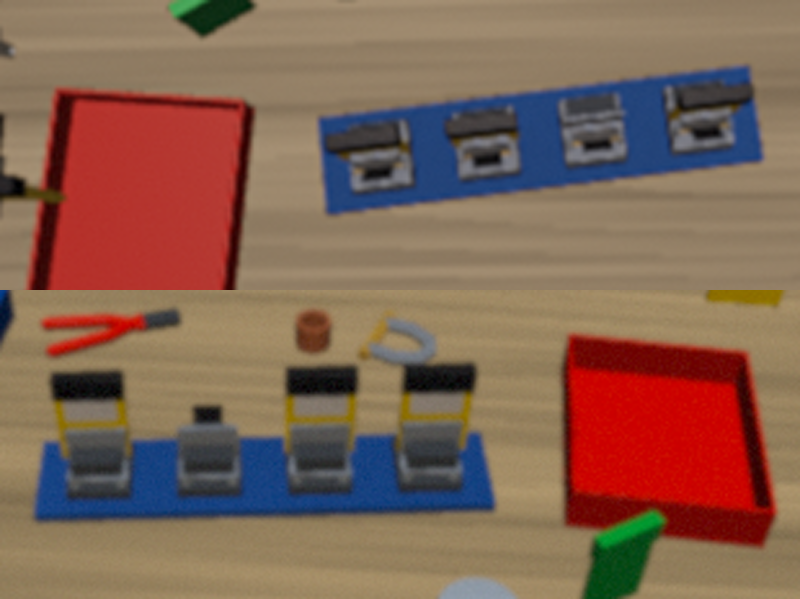

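Card 3 is in the gripper, with its bottom edge at (745,295). Cards 1, 2 and 4 are still seated, clip 3 is empty, and the tray below is clear. Lowering.

Emit:
carry_out:
  moves:
    - [0,-3,-40,0,0,0,0]
    - [0,-3,-85,0,0,0,0]
    - [0,-3,-125,0,0,0,0]
    - [0,-3,-155,0,0,0,0]
    - [0,-3,-165,0,0,0,0]

```text
time_s: 13.95
tcp_pos: [0.5291, 0.3893, 0.0709]
eef_rot: [140.5, 89.7, -131.7]
contact_force: [0.4, -0.3, -0.9]
gripper_width: 0.0142
```

Emit:
carry_out:
  moves:
    - [0,0,-1,0,0,0,0]
    - [0,0,-1,0,0,0,20]
    - [0,0,-1,0,0,0,50]
    - [0,0,-1,0,0,0,100]
    - [0,0,-1,0,0,0,100]

```text
time_s: 14.45
tcp_pos: [0.5304, 0.3924, 0.0738]
eef_rot: [-37.2, 89.9, 50.6]
contact_force: [0.6, 0.9, 0.1]
gripper_width: 0.036
```

Emit:
carry_out:
  moves:
    - [0,0,0,0,0,0,100]
    - [0,0,0,0,0,0,100]
    - [0,0,0,0,0,0,100]
    - [0,0,10,0,0,0,100]
    - [0,0,30,0,0,0,100]

```text
time_s: 14.95
tcp_pos: [0.5293, 0.3911, 0.1017]
eef_rot: [141.4, 89.8, -130.8]
contact_force: [0.7, -0.3, -0.4]
gripper_width: 0.0755
```

Emit:
carry_out:
  moves:
    - [0,0,40,0,0,0,100]
    - [0,0,80,0,0,0,100]
    - [0,0,110,0,0,0,100]
    - [0,0,137,0,0,0,100]
    - [0,0,137,0,0,0,100]

```text
time_s: 15.45
tcp_pos: [0.5317, 0.3932, 0.2455]
eef_rot: [-45.5, 89.5, 42.4]
contact_force: [-0.0, 1.0, 0.7]
gripper_width: 0.0877
```

Emit:
carry_out:
  moves:
    - [5,-35,0,0,0,0.01,100]
    - [10,-70,0,0,0,0.02,100]
    - [15,-106,0,0,0,0.03,100]
    - [20,-141,0,0,0,0.04,100]
    - [26,-176,0,0,0,0.05,100]

```text
time_s: 15.95
tcp_pos: [0.5558, 0.2145, 0.2399]
eef_rot: [-59.2, 90.0, 31.5]
contact_force: [-0.5, 0.4, 0.6]
gripper_width: 0.0879
```

Emit:
carry_out:
  moves:
    - [5,-35,0,0,0,0.01,100]
    - [10,-70,0,0,0,0.02,100]
    - [15,-106,0,0,0,0.03,100]
    - [20,-141,0,0,0,0.04,100]
    - [26,-176,0,0,0,0.05,80]

```text
time_s: 16.45
tcp_pos: [0.5818, 0.0384, 0.2399]
eef_rot: [-60.9, 90.0, 32.7]
contact_force: [-0.0, -0.1, 0.1]
gripper_width: 0.0836
```

Emit:
carry_out:
  moves:
    - [5,-40,0,0,0,0.01,60]
    - [10,-85,0,0,0,0.02,60]
    - [18,-130,0,0,0,0.03,60]
    - [25,-176,0,0,0,0.04,60]
    - [25,-176,0,0,0,0.04,60]

```text
time_s: 16.95
tcp_pos: [0.6068, -0.1408, 0.2392]
eef_rot: [126.3, 89.9, -138.1]
contact_force: [-0.7, -0.4, -1.0]
gripper_width: 0.053
```

```bash
python3 - <<'E'
from h import *
s=r.get_state();print(s["tcp_pos"],R.from_euler('xyz',s["eef_rot"],degrees=True).as_matrix().round(3)[:,1])
p=r.camera_params("wrist");I=r.capture("wrist");c=r.capture("scene")[160:280,180:490]
cv2.polylines(I,[proj("wrist",bars()[3],p).astype(np.int32)],True,(0,0,255),1)
cv2.imwrite("pics/w2.png",np.vstack([cv2.resize(I[:300],None,fx=1,fy=1),cv2.resize(c,(560,217))]))
E
```

```text
[ 0.60682385 -0.14080993  0.23921712] [-0.995 -0.098  0.001]
```

View pics/w2.png

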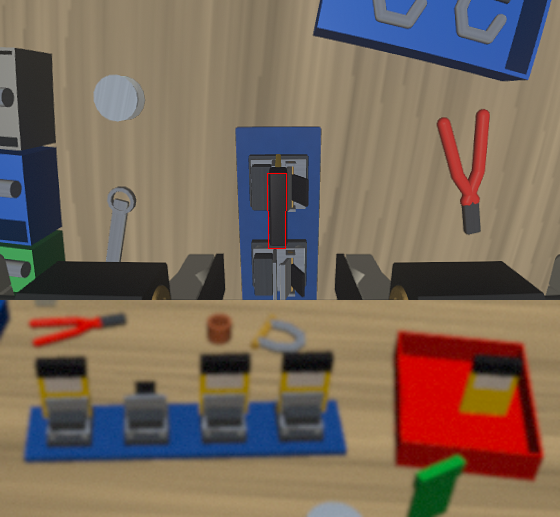

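The wrist view shows card 4's bar at (278,210), where it was predicted. The scene view shows card 3 inside the tray at (490,385). Descending on card 4 for its tug.

Emit:
carry_out:
  moves:
    - [0,1,-40,0,0,0,60]
    - [0,1,-80,0,0,0,60]
    - [0,1,-115,0,0,0,60]
    - [0,1,-139,0,0,0,60]
    - [0,1,-139,0,0,0,30]

```text
time_s: 17.55
tcp_pos: [0.6045, -0.1336, 0.0971]
eef_rot: [81.7, 89.6, 177.6]
contact_force: [0.7, 0.1, 0.5]
gripper_width: 0.0483
```

Emit:
carry_out:
  moves:
    - [0,0,0,0,0,0,0]
    - [0,0,0,0,0,0,0]
    - [0,0,0,0,0,0,0]
    - [0,0,0,0,0,0,0]
    - [0,0,0,0,0,0,0]

```text
time_s: 18.05
tcp_pos: [0.6075, -0.1351, 0.1016]
eef_rot: [-97.0, 89.9, -1.1]
contact_force: [-0.5, 0.5, 3.8]
gripper_width: 0.0137
```

Emit:
carry_out:
  moves:
    - [0,0,0,0,0,0,0]
    - [0,0,0.5,0,0,0,0]
    - [0,0,1,0,0,0,0]
    - [0,0,2,0,0,0,0]
    - [0,0,2,0,0,0,0]

```text
time_s: 18.55
tcp_pos: [0.6066, -0.1351, 0.1019]
eef_rot: [76.2, 89.9, 172.0]
contact_force: [1.2, -1.1, -3.2]
gripper_width: 0.0135
```

Emit:
carry_out:
  moves:
    - [0,0,0.5,0,0,0,0]
    - [0,0,1,0,0,0,0]
    - [0,0,1,0,0,0,0]
    - [0,0,1,0,0,0,0]
    - [0,0,1,0,0,0,0]

```text
time_s: 19.05
tcp_pos: [0.6069, -0.135, 0.1034]
eef_rot: [76.0, 90.0, 171.9]
contact_force: [-0.2, -0.2, -4.6]
gripper_width: 0.014
```

Emit:
carry_out:
  moves:
    - [0,0,0.5,0,0,0,0]
    - [0,0,1,0,0,0,0]
    - [0,0,1,0,0,0,0]
    - [0,0,1,0,0,0,0]
    - [0,0,1,0,0,0,0]

```text
time_s: 19.55
tcp_pos: [0.607, -0.135, 0.1046]
eef_rot: [53.4, 90.0, 149.3]
contact_force: [0.2, 0.5, -4.2]
gripper_width: 0.0135
```

Card 4 slides at about 4.5 N, so clip 4 is weak. Lifting it out and carrying it to the tray.

Emit:
carry_out:
  moves:
    - [0,0,10,0,0,0,0]
    - [0,0,25,0,0,0,0]
    - [0,0,50,0,0,0,0]
    - [0,0,85,0,0,0,0]
    - [0,0,130,0,0,0,0]

```text
time_s: 20.05
tcp_pos: [0.6061, -0.1352, 0.2358]
eef_rot: [94.0, 89.9, -170.2]
contact_force: [1.4, 0.2, -2.0]
gripper_width: 0.014
```

Emit:
carry_out:
  moves:
    - [-3,20,5,0,0,0,0]
    - [-10,60,5,0,0,-0.02,0]
    - [-17,104,5,0,0,-0.04,0]
    - [-25,148,5,0,0,-0.06,0]
    - [-33,192,5,0,0,-0.08,0]

```text
time_s: 20.55
tcp_pos: [0.5738, 0.0583, 0.2414]
eef_rot: [-83.4, 89.9, 7.8]
contact_force: [1.2, 0.0, -0.1]
gripper_width: 0.0138
```

Emit:
carry_out:
  moves:
    - [-7,44,0,0,0,-0.02,0]
    - [-14,88,0,0,0,-0.03,0]
    - [-21,132,0,0,0,-0.04,0]
    - [-28,176,0,0,0,-0.05,0]
    - [-35,210,0,0,0,-0.06,0]

```text
time_s: 21.05
tcp_pos: [0.5387, 0.2693, 0.2412]
eef_rot: [-58.9, 89.9, 29.0]
contact_force: [1.0, 0.9, -1.3]
gripper_width: 0.0137
```

Emit:
carry_out:
  moves:
    - [-9,46,0,0,0,0,0]
    - [-9,46,0,0,0,0,0]
    - [-9,46,0,0,0,0,0]

```text
time_s: 21.35
tcp_pos: [0.5298, 0.314, 0.2405]
eef_rot: [-70.2, 90.0, 17.8]
contact_force: [-0.2, -0.3, -0.2]
gripper_width: 0.0139
```

```bash
python3 - <<'E'
from h import *
s=r.get_state();print(s["tcp_pos"],s["contact_force"],s["gripper_width"])
t=r.capture("top")[180:300,110:370];c=r.capture("scene")[160:280,180:490]
f=lambda a:cv2.resize(a,(800,int(800*a.shape[0]/a.shape[1])),interpolation=cv2.INTER_CUBIC)
cv2.imwrite("pics/m2.png",np.vstack([f(t)[:290],f(c)]))
E
```

```text
[0.52977918 0.31403914 0.24053075] [-0.19221153 -0.31796403 -0.17936682] 0.013861684762620176
```

View pics/m2.png

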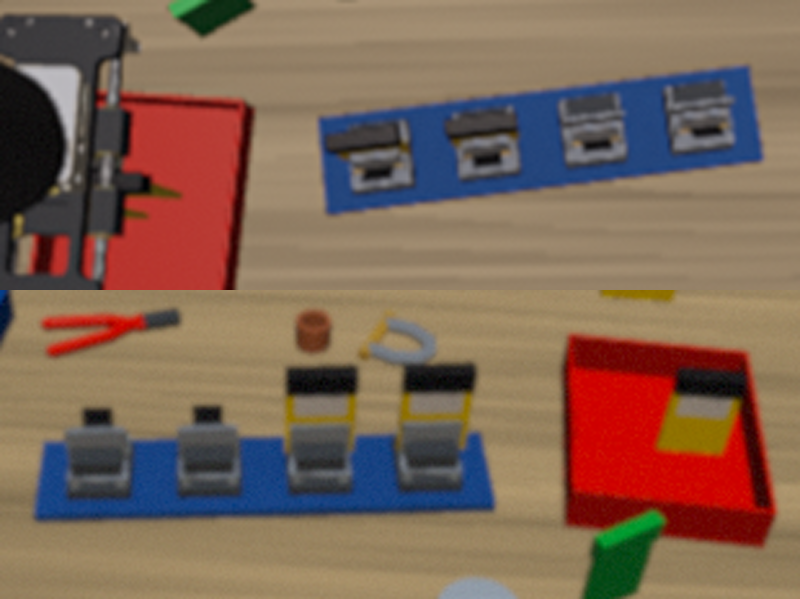

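Card 3 lies at (700,410) in the +y half of the tray. Card 4 is held above the −y half, which is clear. Lowering and releasing.

Emit:
carry_out:
  moves:
    - [0,0,-40,0,0,0,0]
    - [0,0,-85,0,0,0,0]
    - [0,0,-125,0,0,0,0]
    - [0,0,-155,0,0,0,0]
    - [0,0,-165,0,0,0,0]

```text
time_s: 21.95
tcp_pos: [0.5374, 0.3208, 0.081]
eef_rot: [-45.1, 88.7, 42.9]
contact_force: [-3.0, 21.1, 40.8]
gripper_width: 0.0151
```

Emit:
carry_out:
  moves:
    - [0,0,-1,0,0,0,0]
    - [0,0,-1,0,0,0,20]
    - [0,0,-1,0,0,0,50]
    - [0,0,-1,0,0,0,100]
    - [0,0,-1,0,0,0,100]

```text
time_s: 22.45
tcp_pos: [0.5299, 0.3118, 0.0732]
eef_rot: [144.6, 89.9, -127.7]
contact_force: [-0.4, 0.0, -0.3]
gripper_width: 0.0361
```

Emit:
carry_out:
  moves:
    - [0,0,0,0,0,0,100]
    - [0,0,0,0,0,0,100]
    - [0,0,0,0,0,0,100]
    - [0,0,10,0,0,0,100]
    - [0,0,30,0,0,0,100]

```text
time_s: 22.95
tcp_pos: [0.5292, 0.3122, 0.1029]
eef_rot: [136.3, 89.8, -135.9]
contact_force: [0.8, 0.3, 1.1]
gripper_width: 0.0762
```

Emit:
carry_out:
  moves:
    - [0,0,40,0,0,0,100]
    - [0,0,80,0,0,0,100]
    - [0,0,120,0,0,0,100]
    - [0,0,160,0,0,0,100]
    - [0,0,190,0,0,0,100]

```text
time_s: 23.45
tcp_pos: [0.5303, 0.313, 0.2976]
eef_rot: [-50.2, 89.8, 37.6]
contact_force: [0.7, 0.7, 0.8]
gripper_width: 0.0881
```

Emit:
carry_out:
  moves:
    - [-10,40,0,0,0,0,100]
    - [-20,80,0,0,0,0,100]
    - [-30,120,0,0,0,0,100]
    - [-40,160,0,0,0,0,100]
    - [-50,195,0,0,0,0,100]

```text
time_s: 23.95
tcp_pos: [0.4792, 0.5096, 0.2944]
eef_rot: [-31.2, 90.0, 56.7]
contact_force: [0.9, -0.4, -0.1]
gripper_width: 0.0877
```

```bash
python3 - <<'E'
from h import *
s=r.get_state();print(s["time_s"],s["tcp_pos"],s["contact_force"])
t=r.capture("top");c=r.capture("scene")
cv2.imwrite("pics/e1.png",np.vstack([cv2.resize(t[130:310,105:405],(500,300),interpolation=cv2.INTER_CUBIC),cv2.resize(c[150:330,175:475],(500,300),interpolation=cv2.INTER_CUBIC)]))
E
```

```text
23.95 [0.47921971 0.50962751 0.29436433] [ 0.9122799  -0.38206863 -0.05428344]
```

View pics/e1.png

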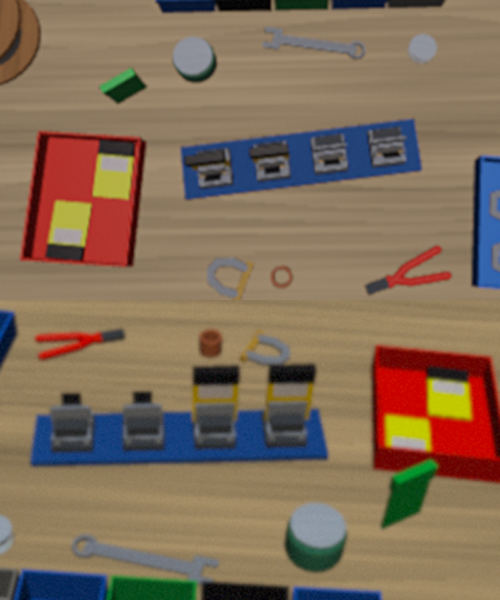

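Both weak cards lie in the tray at (113,170) and (69,228). Cards 1 and 2 still stand in their clips, and the loose hardware looks unmoved. I'll check numerically that cards 1 and 2 have not shifted since the start.

```bash
python3 - <<'E'
from h import *
for n,boxes in(("scene",[(330,185,370,215),(285,185,322,215)]),("top",[(214,218,248,232),(250,212,282,226)])):
    a=cv2.cvtColor(cv2.imread(f"pics/{n}0.png"),6);b=cv2.cvtColor(r.capture(n),6)
    for x0,y0,x1,y1 in boxes:
        f=lambda i,m:cv2.resize(i[y0-m:y1+m,x0-m:x1+m],None,fx=4,fy=4,interpolation=cv2.INTER_CUBIC)
        m=cv2.minMaxLoc(cv2.matchTemplate(f(b,5),f(a,0),5));print(n,(np.array(m[3])/4-5),round(m[1],3))
E
```

```text
scene [0. 0.] 0.998
scene [0. 0.] 0.998
top [0. 0.] 0.996
top [0. 0.] 0.996
```

```bash
python3 -c "
from plant import r
print(r.close_job())"
```

```text
the job is handed in; nothing more can be done
None
```

The job is handed in: clips 3 and 4 were the weak ones, and their cards are now in the red tray. I tugged all four cards:

| Card | Tug result | Clip |
|---|---|---|
| 1 | held at about 13 N | sound |
| 2 | held at about 11.5 N | sound |
| 3 | slid at about 5 N | weak |
| 4 | slid at about 4.5 N | weak |

- **Last checks:** the final pictures show both weak cards lying inside the tray. Cards 1 and 2 show no measurable shift from their starting images (0 px in the scene and top views). The loose hardware and the green look-alike look unmoved, judged by eye only. The arm was clear of everything, and the clock read about 24 s at the last reading before hand-in.
- **One thing went less smoothly:** as card 4 was lowered into the tray, the wrist force briefly read about 41 N upward and 21 N sideways. That is well under the 120 N wrist limit. I took it as the held card touching the tray rather than the gripper body, but did not confirm that. The force was back to about zero at the next reading, after release.

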